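# Close a bench centrifuge and tighten its click-stop lid knob

### The job

Shut the centrifuge whose lid stands ajar: swing the lid down, hold it pressed firmly on its rubber gasket, without crushing the gasket, so that the latch tongue can pass under its catch, and turn the lid knob clockwise until it is home and its torque-limiting ratchet clicks and slips. Stop at one click, two at most, let go and leave it latched; never make the knob click with the tongue jammed beside its catch, and do not disturb the things standing around.

Things in the scene. Friction and masses are not known exactly. Their poses are not given: they have to be found in the camera images.
- centrifuge: The white bench centrifuge to shut, 405 (x) by 330 mm (y), deck 212 mm above the bench. Origin under its middle, on the bench; +x points away from its front panel, z up. The lid's hinge axis lies along y at x = +140 mm, 220.5 mm high; the knob's axis at x = -150 mm, y = 0 when shut. A like machine to its left is already shut: leave it.
- lid_front (a point): Point on the smoked clear lid's top face, under the knob, on the knob's axis, 290 mm in front of the hinge axis. Starts 35 to 87 mm above its shut height; the spring-balanced hinge holds the lid where it is left (about 1 N at the knob swings it). Shut on the free gasket it lies 223 mm above the bench, give or take 2 mm from machine to machine; latched, about 2 mm lower than that.
- knob_grip (a point): Centre of the knob's black bar grip, 290 mm from the hinge axis and 34 mm above it when shut (255 mm above the bench). Bar: 48 mm long (point x), 14 mm thick (y), 28 mm high, from 11 mm above this point to 16 mm below it, where it stands on its 44 mm round collar; under that a 52 mm skirt. z: the knob's axis, upwards, square to the lid.
- latch (a joint): Angle (rad) of the knob's spindle, skirt and hidden tongue; clockwise from above is positive. Starts at 0 to 0.20; 1.05 is home, a solid stop, and the white pointer on the skirt then points to the machine's front. The tongue passes under the catch while the lid is held down with 12 N or more at the knob; pressed much less it jams at about 0.53. Otherwise it turns freely (0.05 N m).
- ratchet (a joint): Angle (rad) by which the bar grip has slipped clockwise over the spindle: near 0 at the start, bar in line with pointer. With the spindle at its stop (or jammed) the grip climbs a tooth, at 0.2 N m, for about 0.2 rad; then the torque drops and it snaps on, the spindle springing back a little: each click adds 0.35 (rest at 0.31, then 0.66). Turned back, it takes the spindle with it.
- gasket: Black rubber ring, 256 mm outside diameter, round the bowl under the lid; origin at its centre, on its top face (218 mm above the bench when free, give or take 2 mm: feel for it). It gives only 1 mm per 8 N at its front, lifts an unlatched lid back up, and is damaged if squeezed with more than 20 N, which is about 17 N straight down at the knob.
- tube_rack: Blue rack of capped sample tubes, 210 x 100 x 107 mm, origin under its centre; leave it alone.
- shield1: Blue tube shield, 25 mm across, 30 mm high, standing on the deck's front right corner, 128 mm beside the knob; origin under its centre; leave it standing.
- shield2: The like tube shield on the deck's front left corner, 128 mm beside the knob; leave it standing.
- bottle: White bottle, 64 mm across, 190 mm high, on the bench to the front left; origin under its centre; leave it alone.
- specimen_jar: Specimen jar with a lid, 60 mm across, 72 mm high, on the bench to the front right; origin under its centre; leave it alone.

How it is judged (in metres and radians):
On the way, in this order (a step that is already met when the one before it is completed fails the run):
1. the lid is pressed on its gasket and the knob's tongue is home under its catch, with no click made yet (contact force between gasket and anything else above 7 N and value of joint latch above 1 rad), for 0.02 s.
2. the knob's ratchet has clicked with the tongue home (value of joint ratchet above 0.25 rad and value of joint latch above 0.85 rad), for 0.1 s.
At the end, for the whole second after the job is handed in: The latch alone holds the lid on its gasket with more than 7 N; the spindle is within 0.2 rad of its stop; the grip has slipped by one or two clicks (0.25 to 0.95 rad); the gripper touches nothing and both tube shields still stand (all of step 2 and contact force between gasket and anything else above 7 N and value of joint ratchet below 0.95 rad and contact force between the fingers and anything else below 0.1 N and angle between each of shield1, shield2's own z axis and vertical below 0.1 rad).
It fails at once if the gasket is squeezed with more than 20 N (contact force between gasket and anything else above 20 N).
It fails at once if the ratchet is driven past its second click (value of joint ratchet above 0.95 rad).
It fails at once if the knob is made to click while its tongue is not home under the catch (value of joint ratchet above 0.22 rad and value of joint latch below 0.8 rad).
It fails at once if a bystander is pushed more than 30 mm or a tube shield is knocked over (distance of any of tube_rack, bottle, specimen_jar, shield1, shield2 from where it was at the start of the episode above 0.03 m or angle between any of shield1, shield2's own z axis and vertical above 0.5 rad).
It also fails if it takes over 64 s, if anything falls off the work surface, if the arm or the gripper's body presses on something with over 40 N, if the wrist force passes 120 N, or if a joint passes its speed limit or range.

### The arm

A 6-joint arm with a two-finger parallel gripper is mounted at the origin on the work surface. World frame = base frame: x ahead of the robot, y to its left, z up, the work surface at z = 0. Lengths are in m, angles in degrees, forces in N, time in s.
With the tool pointing down it reaches from about 0.325 to 0.75 m from the base axis. Payload 7.6 kg.
Tool frame: the origin (TCP) lies between the finger pads; the fingertips stand 8 mm ahead of it and the grasp point (between the pads) lies 11 mm behind it; z points along the fingers, y is the line along which they close (so a half turn about z gives the same grasp; the last joint's range is limited). The gripper opens to 85 mm and grips with 20 to 120 N. Pads are 22 mm wide; open, the fingers measure 114 mm over their backs; the gripper's body (76 mm by 85 mm) begins 54 mm behind the grasp point. The pads swing forward as they close: fully open they stand 13 mm farther back than shut.
Start: joints at [64.555, 2.991, 80.254, -0, 96.75, -4.028], TCP at [0.192, 0.489, 0.215] pointing down, gripper open.
Joint ranges: [-166.34, 166.34], [-52.06, 124.39], [6.96, 135.62], [-60.46, 240.46], [14.63, 156.25], [-167.68, 167.68]. Speed limits (degrees/s): [147.25, 147.25, 172.46, 180, 180, 180].

### API

Orientations are given as a 3x3 rotation matrix whose columns are the frame's x, y, z axes.
In Python, from station import manip, eyes gives the robot as it stands.
- The arm moves only by the tool jog_arm, never from a script. Its argument "increments" is a list of rows, each a list of 6 numbers: the shift along the tool's x, y, z as a fraction of full scale, then the turn, a rotation vector about the tool's x, y, z as a fraction of full scale. A call has exactly 8 rows; each row shifts and turns the commanded pose from where the row before left it, along the tool's axes as they then stand; what a row does not reach is not made up. Full scale, the value 1, is 300 mm for a shift and pi/2 rad for a turn. A row lasts 1/8 s, in which the tool goes at most 62.5 mm and 10.7 degrees, less where a joint would pass 70% of its speed; a pose out of reach is approached as far as the arm can. A call with a number of a shift or a turn outside -1 to 1 is refused whole. A call with a gripper value outside its range is refused whole. "gripper" is the opening, from -1 (shut) to 1 (fully open), set as the call begins (left out, the last holds). The fingers move at their own pace and stop on an object; the grip force is fixed at half the most. Time passes only in rows, so rows that do not move let the fingers close, or fill a call up. It gives the time, the measured TCP pose, the force, the opening and the grip force at its end, in the units of the state.
- manip.read_state(): the state, without advancing time (a new reading comes with each control period).
- eyes.snapshot(name): name is "side" or "top"; returns a dict with "img" (420x560x3 uint8, red, green, blue), "range_z" (420x560 float32, m along the optical axis (not along the pixel's ray), 0 where there is no reading), "mtx" (3x3 intrinsics, pixels), "rvec" (rotation vector, rad) and "tvec" (3), from world to camera coordinates, as OpenCV has them. Camera axes: x right, y down, z forward; pixel columns grow to the right and rows downward; lengths in m; the calibration is good to about 2 mm. A picture is of the moment at which its call begins.
- manip.hand_in(): hands the job in; it is judged then, once.
The state is a dict: "time_s": time; "joints": joint angles; "joint_velocities": joint speeds; "tau": joint torques, N m; "position": TCP position; "orientation": TCP orientation; "ft_force": force on the tool from outside, world axes, zero at the start; "ft_torque": the same for the moment, N m; "opening": opening from 0.0 (shut) to 1.0 (fully open); "grip_force": force on a finger pad.
Only numpy, scipy, OpenCV 4.12 (cv2) and the standard library are available. Lean on these libraries where they do the work, as an engineer would, in place of code of your own. Each camera call takes 0.05 s, during which the arm holds its last target. There are 200 camera calls.

## Working session

There is one attempt and no reset: what is moved stays moved. The work goes in short steps, Python scripts to look and compute and a tool call to move; the robot and the scene stay as the last step left them, time stands still between calls to the robot, and variables do not carry over. Pictures are saved under pics/ and viewed, at most 10 in all, crops included, and the job is handed in when it is done.

Besides the shell and the picture viewer there is one more tool, called after "Call:" by a JSON object that holds its "method" and its "body", one argument or row to a line. jog_arm: Moves the arm, as the interface text tells. Its arguments: {"type":"object","properties":{"increments":{"type":"array"},"gripper":{"type":"number"}},"required":["increments"]}

```bash
mkdir -p pics; ls; cat > h.py <<'E'
import numpy as np, cv2
from station import manip, eyes
def snap(n):
    s=eyes.snapshot(n); np.savez(f'{n}.npz',**s); return s
def world(s,u,v,r=2):
    u=int(u);v=int(v)
    p=s['range_z'][max(0,v-r):v+r+1,max(0,u-r):u+r+1]; z=np.median(p[p>0])
    R,_=cv2.Rodrigues(s['rvec']); c=np.linalg.inv(s['mtx'])@[u,v,1]*z
    return R.T@(c-np.ravel(s['tvec']))
E
python3 - <<'E'
from h import *
for n in('side','top'):
    s=snap(n); cv2.imwrite(f'pics/{n}0.png',s['img'][:,:,::-1])
    R,_=cv2.Rodrigues(s['rvec']); print(n,-R.T@np.ravel(s['tvec']),R[2])
print(manip.read_state())
E
```

```text
pics
side [ 0.03466337 -0.92825199  1.18453838] [ 0.36701208  0.59163497 -0.71782323]
top [ 0.33389689 -0.07480307  1.4131586 ] [ 0.182837    0.00340741 -0.98313734]
{'time_s': 0.1, 'joints': array([ 6.45555616e+01,  3.02511402e+00,  8.03067381e+01, -1.09589180e-03,
        9.67496821e+01, -4.02802253e+00]), 'joint_velocities': array([-0.04993147, -0.20368169, -0.1607733 , -0.0157205 , -0.01670593,
       -0.01732344]), 'tau': array([ 1.24558072e-03, -3.82586038e+01, -3.60984135e+01, -5.52270080e-05,
        4.79038819e-03,  5.77892678e-06]), 'position': array([0.19156076, 0.48849345, 0.21444701]), 'orientation': array([[-9.30950396e-01,  3.65145186e-01, -5.94236450e-04],
       [ 3.65145660e-01,  9.30949502e-01, -1.29316849e-03],
       [ 8.10098770e-05, -1.42085858e-03, -9.99998987e-01]]), 'ft_force': array([-0.0841717 ,  0.23003066, -0.61031852]), 'ft_torque': array([0.01175682, 0.00678302, 0.00807503]), 'grip_force': 0.0, 'opening': 0.9968009962313308}
```

View pics/side0.png

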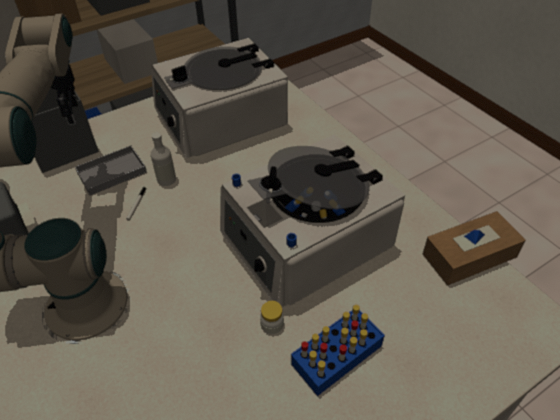

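View pics/top0.png

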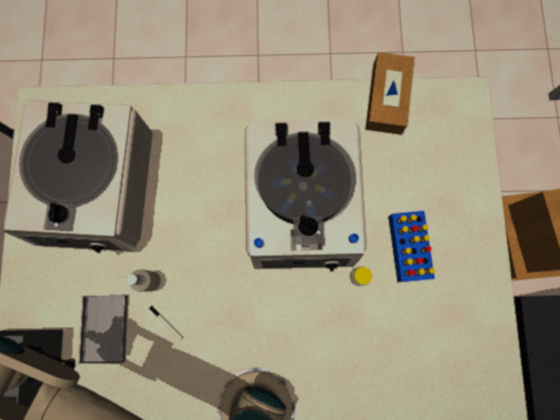

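The side view shows the near machine with its lid ajar, the knob at about (271,181), and shields at (236,180) and (292,240). The top view shows the knob at about (309,226), shields at (259,242) and (353,238), and deck corners at about (247,125), (358,122), (248,256) and (364,253).

```bash
python3 - <<'E'
from h import *
T=np.load('top.npz');S=np.load('side.npz')
for n,s,pts in(('top',T,[(259,242),(353,238),(250,127),(355,125),(251,250),(360,248),(303,160),(309,226),(304,228),(313,224)]),('side',S,[(236,180),(292,240),(271,181),(268,184),(275,172)])):
    for p in pts: print(n,p,world(s,*p,1).round(4))
a=cv2.resize(T['img'][190:260,260:360],None,fx=8,fy=8,interpolation=cv2.INTER_CUBIC)[:,:,::-1]
b=cv2.resize(S['img'][150:220,230:310],None,fx=8,fy=8,interpolation=cv2.INTER_CUBIC)[:,:,::-1]
a=cv2.convertScaleAbs(a,alpha=2,beta=10);b=cv2.convertScaleAbs(b,alpha=2,beta=10)
cv2.imwrite('pics/ta.png',a[:560,:800]);cv2.imwrite('pics/sb.png',b)
E
```

```text
top (259, 242) [ 0.4689 -0.0259  0.2205]
top (353, 238) [ 0.4749 -0.278   0.219 ]
top (250, 127) [ 0.7967 -0.0042  0.2126]
top (355, 125) [ 0.7955 -0.3007  0.2146]
top (251, 250) [ 0.4488 -0.0038  0.2116]
top (360, 248) [ 0.4483 -0.2964  0.2128]
top (303, 160) [ 0.6822 -0.148   0.2607]
top (309, 226) [ 0.4943 -0.1536  0.3235]
top (304, 228) [ 0.4904 -0.1415  0.3178]
top (313, 224) [ 0.4964 -0.1622  0.3416]
side (236, 180) [ 0.4621 -0.0329  0.2385]
side (292, 240) [ 0.4702 -0.2858  0.2401]
side (271, 181) [ 0.488  -0.1697  0.3307]
side (268, 184) [ 0.4821 -0.165   0.3201]
side (275, 172) [ 0.5081 -0.1563  0.3391]
```

View pics/ta.png

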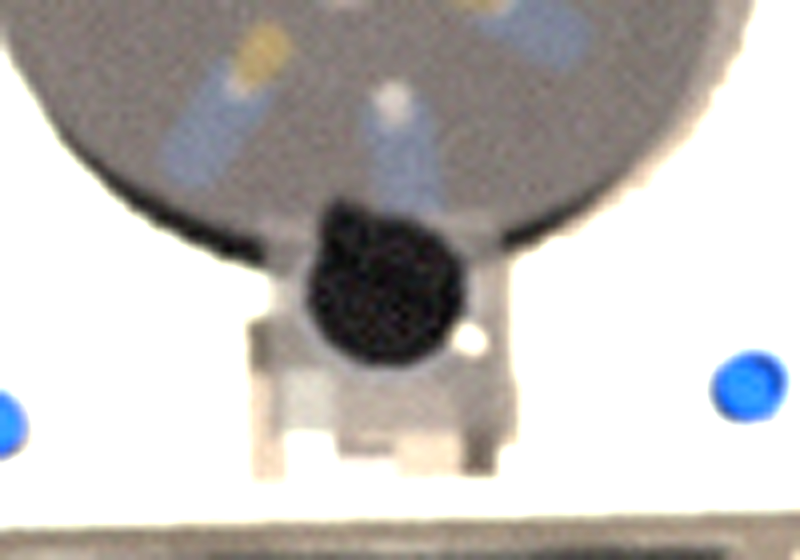

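View pics/sb.png

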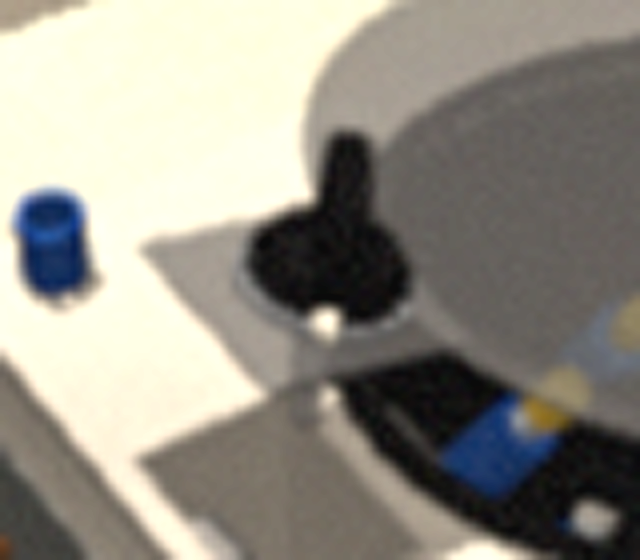

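The crops show the pointer dot at (470,340) and the knob centre at (388,288) in the top crop. The bar runs toward the upper left, so the latch starts near 0.05. The side crop shows the bar upright above its skirt and the lid clearly raised. Next I'll fit the machine pose and lid angle to the depth data.

```bash
cat >> h.py <<'E'
def cloud(s):
    z=s['range_z']; v,u=np.nonzero(z>0); zz=z[v,u]
    R,_=cv2.Rodrigues(s['rvec'])
    c=(np.linalg.inv(s['mtx'])@np.stack([u,v,np.ones_like(u)]))*zz
    return (R.T@(c-np.ravel(s['tvec'])[:,None])).T, s['img'][v,u].astype(int)
E
python3 - <<'E'
from h import *
for n in('top','side'):
    s=np.load(n+'.npz'); P,C=cloud(s)
    m=(P[:,0]>.38)&(P[:,0]<.9)&(P[:,1]>-.38)&(P[:,1]<.06)
    d=P[m&(abs(P[:,2]-.212)<.004)]
    r=cv2.minAreaRect((d[:,:2]*1000).astype(np.float32)); print(n,'deck',r,'z',np.median(d[:,2]))
    for nm,y0 in(('sh1',-.28),('sh2',-.028)):
        k=m&(abs(P[:,1]-y0)<.03)&(abs(P[:,0]-.47)<.04)&(C[:,2]>C[:,0]+50)&(P[:,2]>.213)
        print(nm,P[k].mean(0).round(4),P[k].min(0).round(4),P[k].max(0).round(4),k.sum())
    k=m&(abs(P[:,1]+.155)<.045)&(abs(P[:,0]-.49)<.06)&(P[:,2]>.27)
    Q=P[k]; print('knob',len(Q),Q.min(0),Q.max(0))
    # lid frame heights; hinge x/z
    np.save(n+'_knob.npy',np.c_[Q,C[k]])
E
```

```text
top deck ((622.7120361328125, -151.72018432617188), (386.7682189941406, 312.8795471191406), 0.2955993711948395) z 0.21227356271914105
sh1 [ 0.4746 -0.2777  0.2297] [ 0.4623 -0.2879  0.2161] [ 0.4842 -0.2656  0.2468] 65
sh2 [ 0.4675 -0.0235  0.23  ] [ 0.4558 -0.0348  0.2149] [ 0.4772 -0.0136  0.2475] 64
knob 1174 [ 0.4530552  -0.19969472  0.28314697] [ 0.54963882 -0.11089659  0.34655103]
side deck ((621.5005493164062, -153.0884552001953), (390.7723083496094, 311.63421630859375), 0.02065594494342804) z 0.21248146544825508
sh1 [ 0.4703 -0.2812  0.2403] [ 0.4619 -0.2885  0.2181] [ 0.4831 -0.2644  0.2449] 19
sh2 [ 0.4646 -0.0293  0.2403] [ 0.456  -0.0357  0.2276] [ 0.473  -0.0129  0.2463] 9
knob 912 [ 0.45116424 -0.19989814  0.27640319] [ 0.54968294 -0.11164746  0.34545376]
```

```bash
python3 - <<'E'
from h import *
hx,hz=.761,.2205
for n in('top','side'):
    A=np.load(n+'_knob.npy');Q=A[:,:3];C=A[:,3:]
    best=None
    for th in np.arange(5,20,.5):
        t=np.radians(th); dx=hx-Q[:,0];dz=Q[:,2]-hz
        r=dx*np.cos(t)+dz*np.sin(t); h=-dx*np.sin(t)+dz*np.cos(t)
        c=(abs(h-.0025)<.0025).sum(); 
        if best is None or c>best[0]: best=(c,th,r,h)
    c,th,r,h=best; print(n,th,c,np.histogram(h,bins=np.arange(-.01,.06,.005)))
    for nm,k in(('bar',(h>.026)&(h<.05)),('collar',(h>.012)&(h<.022)),('top',(h>.040)&(h<.05)),('point',(h>.004)&(h<.04)&(C.min(1)>110))):
        if k.sum()<3: print(nm,k.sum());continue
        X=np.c_[-r[k],Q[k,1]]; m=X.mean(0); w,V=np.linalg.eigh(np.cov(X.T))
        print(nm,k.sum(),'lid x,y',m.round(4),'min',X.min(0).round(4),'max',X.max(0).round(4),'hmax',h[k].max().round(4),'dir',np.degrees(np.arctan2(V[1,1],V[0,1])).round(1),np.sqrt(w).round(4))
E
```

```text
top 16.0 422 (array([  1,  90, 422, 330,  77,  82,  18,  11,  21,  16,  69,  37,   0]), array([-0.01 , -0.005,  0.   ,  0.005,  0.01 ,  0.015,  0.02 ,  0.025,
        0.03 ,  0.035,  0.04 ,  0.045,  0.05 ,  0.055]))
bar 152 lid x,y [-0.28   -0.1526] min [-0.2958 -0.1746] max [-0.2596 -0.1314] hmax 0.0494 dir 56.4 [0.0043 0.0143]
collar 127 lid x,y [-0.2833 -0.1497] min [-0.3009 -0.1879] max [-0.2234 -0.1296] hmax 0.022 dir 149.3 [0.0114 0.0157]
top 106 lid x,y [-0.2784 -0.1527] min [-0.2958 -0.1745] max [-0.2596 -0.1314] hmax 0.0494 dir 56.5 [0.0041 0.0141]
point 8 lid x,y [-0.2947 -0.1775] min [-0.2979 -0.1811] max [-0.2915 -0.1738] hmax 0.0116 dir 106.9 [0.0022 0.0023]
side 16.0 294 (array([  0,  59, 294, 248,  78,  79,  21,  13,  11,  18,  47,  25,   0]), array([-0.01 , -0.005,  0.   ,  0.005,  0.01 ,  0.015,  0.02 ,  0.025,
        0.03 ,  0.035,  0.04 ,  0.045,  0.05 ,  0.055]))
bar 111 lid x,y [-0.2832 -0.1584] min [-0.2974 -0.1772] max [-0.2636 -0.128 ] hmax 0.0473 dir 58.6 [0.0044 0.0151]
collar 120 lid x,y [-0.2827 -0.1582] min [-0.3013 -0.1801] max [-0.2532 -0.1291] hmax 0.0215 dir 126.2 [0.0116 0.0138]
top 72 lid x,y [-0.2804 -0.1554] min [-0.2974 -0.1772] max [-0.2636 -0.1299] hmax 0.0473 dir 56.8 [0.0041 0.0147]
point 0
```

Call:
{"method": "jog_arm", "body": {
  "increments": [
    [0,0,-0.1,0,0,0.11],
    [0,0,-0.15,0,0,0.11],
    [0,0,-0.15,0,0,0.11],
    [0,0,-0.15,0,0,0.11],
    [0,0,-0.15,0,0,0.11],
    [0,0,-0.05,0,0,0.11],
    [0,0,0,0,0,0.11],
    [0,0,0,0,0,0.11]
  ],
  "gripper": -1
}}

```text
time_s: 1.1
position: [0.1917, 0.4889, 0.4399]
orientation: [[0.19, 0.982, -0.0], [0.982, -0.19, -0.0], [-0.001, -0.0, -1.0]]
ft_force: [0.6, 0.2, 0.0]
opening: -0.004
grip_force: 0.0
```

Call:
{"method": "jog_arm", "body": {
  "increments": [
    [-0.1367,0.0999,0,0,0,0],
    [-0.1367,0.0999,0,0,0,0],
    [-0.1367,0.0999,0,0,0,0],
    [-0.1367,0.0999,0,0,0,0],
    [-0.1367,0.0999,0,0,0,0],
    [-0.1367,0.0999,0,0,0,0],
    [-0.1367,0.0999,0,0,0,0],
    [-0.1367,0.0999,0,0,0,0]
  ]
}}

```text
time_s: 2.1
position: [0.3672, 0.1205, 0.4399]
orientation: [[0.184, 0.983, -0.0], [0.983, -0.184, 0.0], [0.0, -0.0, -1.0]]
ft_force: [1.0, 0.6, -0.1]
opening: 0.002
grip_force: 0.0
```

Call:
{"method": "jog_arm", "body": {
  "increments": [
    [-0.1367,0.0999,0,0,0,0],
    [-0.1367,0.0999,0,0,0,0],
    [-0.1367,0.0999,0,0,0,0],
    [-0.1367,0.0999,0,0,0,0],
    [-0.1367,0.0999,0,0,0,0],
    [-0.1367,0.0999,0,0,0,0],
    [0,0,0,0,0,0.118],
    [0,0,0,0,0,0.118]
  ]
}}

```text
time_s: 3.1
position: [0.4986, -0.1537, 0.4391]
orientation: [[0.534, 0.845, -0.002], [0.846, -0.534, 0.001], [-0.0, -0.002, -1.0]]
ft_force: [-0.8, -0.3, -0.3]
opening: 0.0
grip_force: 0.0
```

Call:
{"method": "jog_arm", "body": {
  "increments": [
    [0,0,0.085,0,0,0],
    [0,0,0.085,0,0,0],
    [0,0,0.075,0,0,0],
    [0,0,0.02,0,0,0],
    [0,0,0.02,0,0,0],
    [-0.003,-0.0045,0.02,0,0,0],
    [-0.003,-0.0045,0.02,0,0,0],
    [-0.003,-0.0045,0.02,0,0,0]
  ]
}}

```text
time_s: 4.1
position: [0.4934, -0.153, 0.3366]
orientation: [[0.528, 0.849, 0.0], [0.849, -0.528, -0.0], [0.0, 0.0, -1.0]]
ft_force: [-0.3, -0.5, 0.3]
opening: -0.0
grip_force: 0.0
```

```bash
python3 - <<'E'
from h import *
T=snap('top');S=snap('side')
a=cv2.resize(T['img'][180:260,260:360],(800,640))[:600]
b=cv2.resize(S['img'][130:220,220:320],(800,720))[:600]
o=np.hstack([cv2.resize(a,(400,300)),cv2.resize(b,(400,300))])[:,:,::-1]
cv2.imwrite('pics/c1.png',cv2.convertScaleAbs(o,alpha=2,beta=10)); print(manip.read_state()['ft_force'])
E
```

```text
[-0.0564406  -0.03272651 -0.06949801]
```

View pics/c1.png

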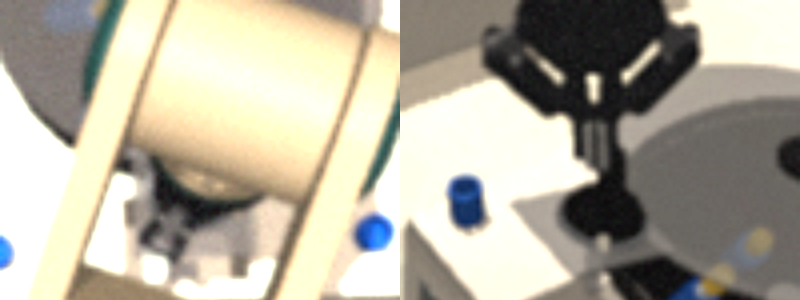

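The fingertips stand on or just above the bar in the side view (bar at about (610,165)). I'll keep pushing down.

Call:
{"method": "jog_arm", "body": {
  "increments": [
    [-0.0017,-0.0028,0.012,0,0,0],
    [-0.0017,-0.0028,0.012,0,0,0],
    [-0.0017,-0.0028,0.012,0,0,0],
    [-0.0017,-0.0028,0.012,0,0,0],
    [-0.0017,-0.0028,0.012,0,0,0],
    [-0.0017,-0.0028,0.012,0,0,0],
    [-0.0017,-0.0028,0.012,0,0,0],
    [-0.0017,-0.0028,0.012,0,0,0]
  ]
}}

```text
time_s: 5.2
position: [0.4851, -0.153, 0.3078]
orientation: [[0.528, 0.849, -0.001], [0.849, -0.528, -0.0], [-0.001, -0.001, -1.0]]
ft_force: [-5.3, 0.3, 2.7]
opening: -0.004
grip_force: 2.8
```

Call:
{"method": "jog_arm", "body": {
  "increments": [
    [-0.0017,-0.0028,0.012,0,0,0],
    [-0.0017,-0.0028,0.012,0,0,0],
    [-0.0017,-0.0028,0.012,0,0,0],
    [-0.0017,-0.0028,0.01,0,0,0],
    [-0.0017,-0.0028,0.01,0,0,0],
    [0,0,0.006,0,0,0],
    [0,0,0.006,0,0,0],
    [0,0,0.004,0,0,0]
  ]
}}

```text
time_s: 6.2
position: [0.4791, -0.1528, 0.2861]
orientation: [[0.528, 0.849, -0.004], [0.849, -0.528, 0.001], [-0.002, -0.004, -1.0]]
ft_force: [-11.7, 0.8, 3.6]
opening: 0.002
grip_force: 5.7
```

Call:
{"method": "jog_arm", "body": {
  "increments": [
    [0,0,-0.01,0,0,0],
    [0,0,-0.04,0,0,0],
    [0,0,-0.1,0,0,0],
    [0,0,-0.15,0,0,0],
    [0.1,0.15,0,0,0,0],
    [0.1,0.15,0,0,0,0],
    [0.1,0.15,0,0,0,0],
    [0,0,0,0,0,0]
  ]
}}

```text
time_s: 7.2
position: [0.6471, -0.1476, 0.3676]
orientation: [[0.526, 0.85, -0.01], [0.85, -0.526, 0.003], [-0.002, -0.01, -1.0]]
ft_force: [-0.5, -0.3, -1.4]
opening: 0.001
grip_force: 0.0
```

```bash
python3 - <<'E'
from h import *
T=snap('top');S=snap('side')
a=cv2.resize(T['img'][185:260,260:360],(400,300),interpolation=2)
b=cv2.resize(S['img'][145:220,220:320],(400,300),interpolation=2)
cv2.imwrite('pics/c2.png',cv2.convertScaleAbs(np.hstack([a,b])[:,:,::-1],alpha=2,beta=10)); st=manip.read_state();print(st['position'],st['ft_force'])
hx,hz=.766,.2205
for n,s in(('top',T),('side',S)):
    P,C=cloud(s); k=(abs(P[:,1]+.155)<.04)&(abs(P[:,0]-.48)<.04)&(P[:,2]>.228)&(P[:,2]<.30); Q=P[k]
    print(n,k.sum(),np.histogram(Q[:,2],bins=np.arange(.228,.30,.004)))
    k=Q[:,2]>Q[:,2].max()-.012
    X=Q[k]; w,V=np.linalg.eigh(np.cov(X[:,:2].T)); print(X.min(0),X.max(0),X.mean(0),np.degrees(np.arctan2(V[1,1],V[0,1])))
E
```

```text
[ 0.6436233  -0.14767048  0.37462271] [-0.03390986 -0.64535197 -0.21082182]
top 209 (array([ 0,  0,  0,  0,  0,  0,  0,  0,  1, 14, 47, 55, 62, 26,  4,  0,  0]), array([0.228, 0.232, 0.236, 0.24 , 0.244, 0.248, 0.252, 0.256, 0.26 ,
       0.264, 0.268, 0.272, 0.276, 0.28 , 0.284, 0.288, 0.292, 0.296]))
[ 0.44623209 -0.19115472  0.27319825] [ 0.50325585 -0.16272256  0.28507356] [ 0.4635848  -0.17794383  0.27771307] 173.85989331371877
side 623 (array([  0,   0,   0,   0,   1,  12,   7,   0,   2,  27,  74, 121, 181,
        66,  70,  44,  10]), array([0.228, 0.232, 0.236, 0.24 , 0.244, 0.248, 0.252, 0.256, 0.26 ,
       0.264, 0.268, 0.272, 0.276, 0.28 , 0.284, 0.288, 0.292, 0.296]))
[ 0.46412953 -0.17683244  0.28761054] [ 0.49987635 -0.13337264  0.29956513] [ 0.47978304 -0.15646413  0.29083121] 91.20389121102234
```

View pics/c2.png

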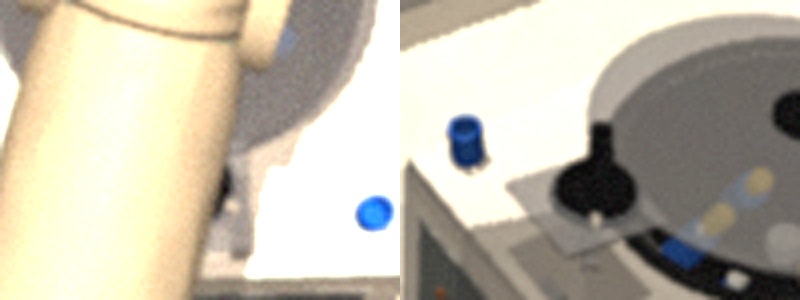

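The fingers had slipped off the front of the bar and pushed on the collar. The knob sits farther back than I assumed: in the right-hand crop, the bar is at (600,145) and the lid is still raised. I'll re-measure from the side cloud.

```bash
python3 - <<'E'
from h import *
s=np.load('side.npz');P,C=cloud(s)
k=(abs(P[:,1]+.155)<.045)&(abs(P[:,0]-.49)<.05)&(P[:,2]>.232)&(P[:,2]<.335)
Q=P[k];Cc=C[k];hx,hz=.769,.2205
best=None
for th in np.arange(3,17,.25):
    t=np.radians(th);dx=hx-Q[:,0];dz=Q[:,2]-hz
    r=dx*np.cos(t)+dz*np.sin(t);h=-dx*np.sin(t)+dz*np.cos(t)
    c=(abs(h-.0025)<.0025).sum()
    if best is None or c>best[0]: best=(c,th,r,h)
c,th,r,h=best;print(th,c,np.histogram(h,bins=np.arange(-.01,.06,.005))[0])
for a,b in((.012,.022),(.026,.05),(.04,.052)):
    k=(h>a)&(h<b)&(Cc.max(1)<60);X=np.c_[-r[k],Q[k,1]];w,V=np.linalg.eigh(np.cov(X.T))
    print(k.sum(),X.mean(0),(X.min(0)+X.max(0))/2,X.max(0)-X.min(0),np.median(h[k]),np.degrees(np.arctan2(V[1,1],V[0,1])),Q[k].mean(0))
E
```

```text
9.75 314 [  0  33 314 241  80  89  22  10   9  12  41  42   1]
147 [-0.28947464 -0.15759668] [-0.27994778 -0.15466262] [0.06513054 0.04854209] 0.017208900445291914 149.37478679465602 [ 0.48654616 -0.15759668  0.28604813]
105 [-0.29048377 -0.16024067] [-0.28743209 -0.15468352] [0.03229944 0.04732027] 0.043986554830519095 58.23030465096956 [ 0.48978846 -0.16024067  0.31087604]
78 [-0.287885   -0.15643986] [-0.28717772 -0.15397311] [0.03179071 0.04589946] 0.04527600449538452 58.527923544732054 [ 0.49287844 -0.15643986  0.31351312]
```

Call:
{"method": "jog_arm", "body": {
  "increments": [
    [-0.0712,-0.104,0,0,0,0],
    [-0.0712,-0.104,0,0,0,0],
    [-0.0712,-0.104,0,0,0,0],
    [-0.0712,-0.104,0,0,0,0],
    [0,0,0.06,0,0,0],
    [0,0,0.06,0,0,0],
    [0,0,0.03,0,0,0],
    [0,0,0.01,0,0,0]
  ]
}}

```text
time_s: 8.3
position: [0.4911, -0.1542, 0.3294]
orientation: [[0.528, 0.849, 0.002], [0.849, -0.528, -0.001], [0.001, 0.002, -1.0]]
ft_force: [-0.4, -0.2, 0.1]
opening: -0.001
grip_force: 0.0
```

Call:
{"method": "jog_arm", "body": {
  "increments": [
    [0.005,0.0085,0.01,0,0,0],
    [0,0,0.01,0,0,0],
    [-0.0014,-0.0023,0.01,0,0,0],
    [-0.0014,-0.0023,0.01,0,0,0],
    [-0.0014,-0.0023,0.01,0,0,0],
    [-0.0014,-0.0023,0.01,0,0,0],
    [-0.0014,-0.0023,0.01,0,0,0],
    [-0.0014,-0.0023,0.01,0,0,0]
  ]
}}

```text
time_s: 9.3
position: [0.4898, -0.1544, 0.3041]
orientation: [[0.528, 0.849, 0.0], [0.849, -0.528, 0.0], [0.0, -0.0, -1.0]]
ft_force: [-0.5, -0.4, -0.2]
opening: -0.002
grip_force: 0.0
```

```bash
cat >> h.py <<'E'
def lid(s,zmax=.33,hx=.771,hz=.2205):
    P,C=cloud(s)
    k=(abs(P[:,1]+.155)<.045)&(abs(P[:,0]-.48)<.05)&(P[:,2]>.217)&(P[:,2]<zmax)
    Q=P[k];b=(0,)
    for th in np.arange(-1,17,.25):
        t=np.radians(th);dx=hx-Q[:,0];dz=Q[:,2]-hz
        r=dx*np.cos(t)+dz*np.sin(t);h=-dx*np.sin(t)+dz*np.cos(t)
        c=(abs(h-.0025)<.002).sum()
        if c>b[0]: b=(c,th,r,h)
    return b+(Q,C[k])
E
python3 - <<'E'
from h import *
S=snap('side');b=lid(S,.296);print(b[:2],np.histogram(b[3],bins=np.arange(-.01,.06,.005))[0]);print(manip.read_state()['position'])
b=cv2.resize(S['img'][135:225,220:340],(800,600),interpolation=2)
cv2.imwrite('pics/c3.png',cv2.convertScaleAbs(b[:,:,::-1],alpha=3,beta=20))
E
```

```text
(np.int64(269), np.float64(10.0)) [  2  85 319 123  63  86   7   0   0   0   0   0   0]
[ 0.4896503  -0.15438657  0.30365406]
```

View pics/c3.png

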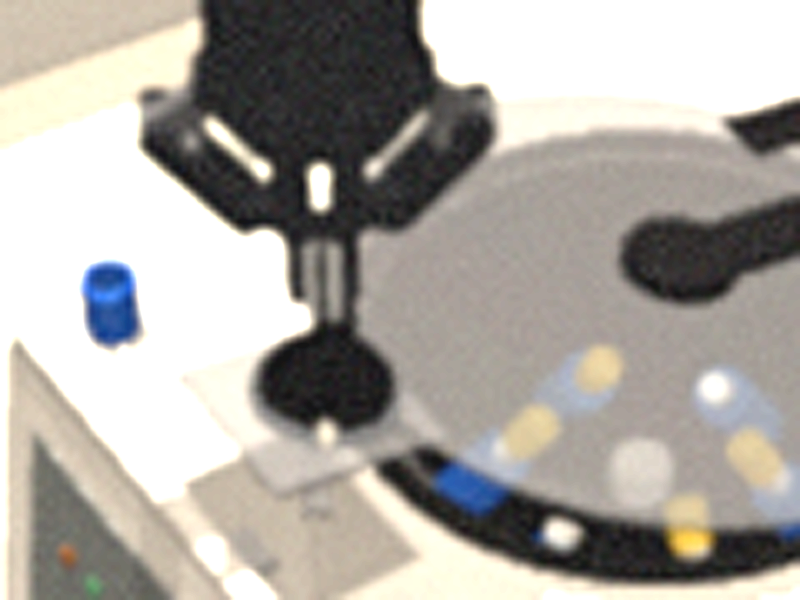

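```bash
python3 - <<'E'
from h import *
S=np.load('side.npz')
for u,v in((265,176),(268,172),(268,176),(268,180),(271,176),(268,183),(271,180),(271,183),(270,185),(266,186),(270,188),(268,192)): print((u,v),world(S,u,v,0).round(4),S['img'][v,u])
E
```

```text
(265, 176) [ 0.478  -0.1596  0.3444] [30 28 27]
(268, 172) [nan nan nan] [29 28 27]
(268, 176) [ 0.483  -0.1651  0.3461] [23 22 20]
(268, 180) [ 0.4836 -0.1633  0.3313] [21 21 18]
(271, 176) [ 0.4906 -0.1662  0.343 ] [24 23 22]
(268, 183) [ 0.4865 -0.1578  0.3152] [10  7  7]
(271, 180) [ 0.4905 -0.1657  0.3295] [26 25 24]
(271, 183) [ 0.4933 -0.1603  0.3136] [8 9 9]
(270, 185) [ 0.4859 -0.1678  0.317 ] [3 4 5]
(266, 186) [ 0.4909 -0.1398  0.2879] [2 1 1]
(270, 188) [ 0.4823 -0.1734  0.3135] [7 4 4]
(268, 192) [ 0.4777 -0.1709  0.3004] [1 2 3]
  return _methods._mean(a, axis=axis, dtype=dtype,
  ret = ret.dtype.type(ret / rcount)
```

The readings don't settle whether the tips are on the bar or beside it. I'll lift, open the fingers to straddle the bar, and push the lid down by the collar instead, so the bar stays between the fingers.

Call:
{"method": "jog_arm", "body": {
  "increments": [
    [0,0,-0.06,0,0,0],
    [0,0,-0.12,0,0,0],
    [0,0,-0.05,0,0,0],
    [0.002,0.003,0,0,0,0],
    [0,0,0,0,0,0],
    [0,0,0,0,0,0],
    [0,0,0,0,0,0],
    [0,0,0,0,0,0]
  ]
}}

```text
time_s: 10.35
position: [0.4909, -0.1544, 0.3731]
orientation: [[0.528, 0.849, -0.0], [0.849, -0.528, 0.0], [0.0, -0.0, -1.0]]
ft_force: [1.0, -0.5, -0.3]
opening: 0.005
grip_force: 0.0
```

Call:
{"method": "jog_arm", "body": {
  "increments": [
    [0,0,0,0,0,0],
    [0,0,0,0,0,0],
    [0,0,0,0,0,0],
    [0,0,0,0,0,0],
    [0,0,0,0,0,0],
    [0,0,0,0,0,0],
    [0,0,0,0,0,0],
    [0,0,0,0,0,0]
  ],
  "gripper": -0.15
}}

```text
time_s: 11.35
position: [0.4909, -0.1544, 0.3733]
orientation: [[0.528, 0.849, 0.0], [0.849, -0.528, 0.0], [0.0, -0.0, -1.0]]
ft_force: [0.6, 0.9, 0.1]
opening: 0.424
grip_force: 0.0
```

```bash
python3 - <<'E'
from h import *
S=snap('side');st=manip.read_state();print(st['position'],st['opening'],st['ft_force'])
b=lid(S,.33);C=b[5]
print(b[:2],np.histogram(b[3],bins=np.arange(-.01,.06,.005))[0])
k=(b[3]>.04)&(b[3]<.052)&(C.max(1)<60);X=b[4][k];w,V=np.linalg.eigh(np.cov(X[:,:2].T));print(k.sum(),X.mean(0),(X.min(0)+X.max(0))/2,np.degrees(np.arctan2(V[1,1],V[0,1])))
# fingertip: lowest gripper points near TCP
P,C=cloud(S);k=(np.hypot(P[:,0]-.491,P[:,1]+.154)<.05)&(P[:,2]>.325)&(P[:,2]<.40);print(np.histogram(P[k,2],bins=np.arange(.325,.40,.005)))
b=cv2.resize(S['img'][115:205,220:340],(800,600),interpolation=2)
cv2.imwrite('pics/c4.png',cv2.convertScaleAbs(b[:,:,::-1],alpha=3,beta=20))
E
```

```text
[ 0.49090787 -0.15437388  0.37325871] 0.4285832213074602 [-0.13799917 -0.47058576 -0.11789767]
(np.int64(257), np.float64(9.75)) [  1  37 308 165  69  90  22   8   8  13  54  27   0]
76 [ 0.49372515 -0.1550676   0.31294804] [ 0.4939747  -0.15213233  0.31338769] 58.684342876097894
(array([ 0,  0,  0,  0,  0,  0,  0,  0,  0,  0,  0,  0,  0,  3, 11]), array([0.325, 0.33 , 0.335, 0.34 , 0.345, 0.35 , 0.355, 0.36 , 0.365,
       0.37 , 0.375, 0.38 , 0.385, 0.39 , 0.395, 0.4  ]))
```

View pics/c4.png

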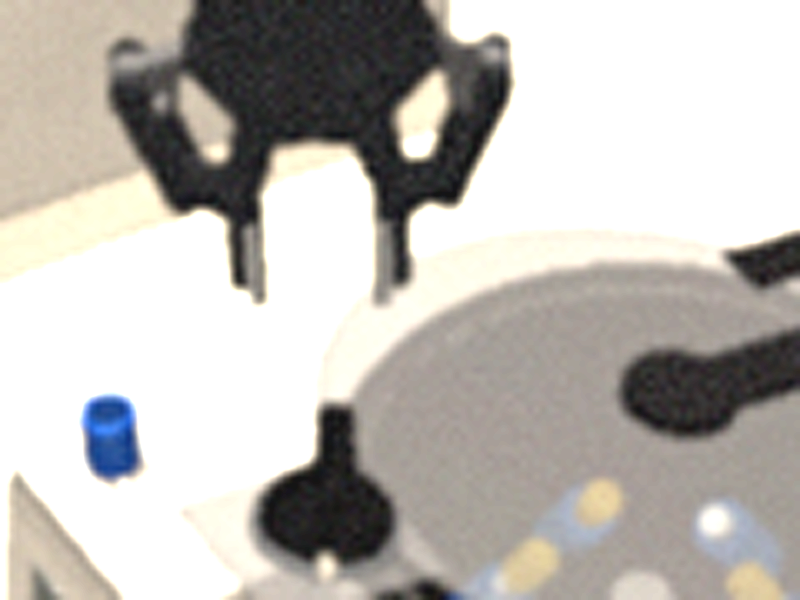

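The fingertips are at (262,300) and (380,300), with the bar at (337,430), slightly right of their middle. I'll shift 4 mm along +y of the tool and straddle the bar.

Call:
{"method": "jog_arm", "body": {
  "increments": [
    [0,0.0133,0.04,0,0,0],
    [0,0,0.05,0,0,0],
    [0,0,0.05,0,0,0],
    [0,0,0.05,0,0,0],
    [0,0,0.02,0,0,0],
    [-0.0008,-0.0013,0.01,0,0,0],
    [-0.0008,-0.0013,0.01,0,0,0],
    [-0.0008,-0.0013,0.01,0,0,0]
  ]
}}

```text
time_s: 12.4
position: [0.493, -0.1565, 0.3015]
orientation: [[0.528, 0.849, 0.001], [0.849, -0.528, -0.0], [0.0, 0.001, -1.0]]
ft_force: [0.2, -1.1, 0.4]
opening: 0.423
grip_force: 0.0
```

Call:
{"method": "jog_arm", "body": {
  "increments": [
    [-0.0008,-0.0013,0.01,0,0,0],
    [-0.0008,-0.0013,0.01,0,0,0],
    [-0.0008,-0.0013,0.01,0,0,0],
    [-0.0008,-0.0013,0.01,0,0,0],
    [-0.0008,-0.0013,0.01,0,0,0],
    [-0.0008,-0.0013,0.01,0,0,0],
    [-0.0008,-0.0013,0.01,0,0,0],
    [-0.0008,-0.0013,0.01,0,0,0]
  ]
}}

```text
time_s: 13.4
position: [0.4893, -0.1565, 0.2771]
orientation: [[0.528, 0.849, 0.0], [0.849, -0.528, 0.0], [0.0, 0.0, -1.0]]
ft_force: [0.6, 0.5, 0.0]
opening: 0.425
grip_force: 0.0
```

```bash
python3 - <<'E'
from h import *
S=snap('side');b=lid(S,.34);print(b[:2],np.histogram(b[3],bins=np.arange(-.01,.06,.005))[0],manip.read_state()['ft_force'])
b=cv2.resize(S['img'][135:225,220:340],(800,600),interpolation=2)
cv2.imwrite('pics/c5.png',cv2.convertScaleAbs(b[:,:,::-1],alpha=3,beta=20))
E
```

```text
(np.int64(239), np.float64(9.75)) [  0  48 279 143  62  87  16  16  27  29  55  54  17] [ 0.24120524 -0.27910797 -0.12666691]
```

View pics/c5.png

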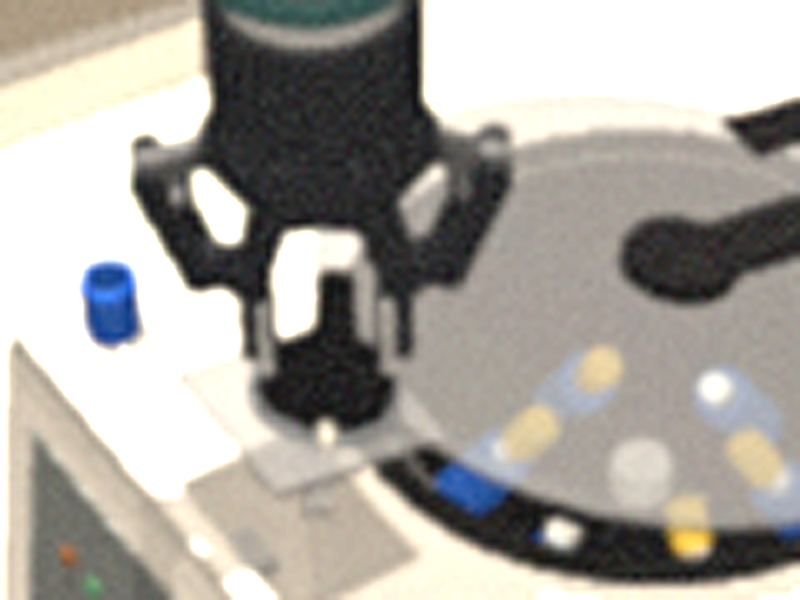

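The bar at (338,330) stands between the fingers, which are at (265,330) and (370,320). I'll shift 3 mm toward it and continue down.

Call:
{"method": "jog_arm", "body": {
  "increments": [
    [0,0.01,0.01,0,0,0],
    [-0.0008,-0.0013,0.01,0,0,0],
    [-0.0008,-0.0013,0.01,0,0,0],
    [-0.0008,-0.0013,0.01,0,0,0],
    [-0.0008,-0.0013,0.01,0,0,0],
    [-0.0008,-0.0013,0.01,0,0,0],
    [-0.0008,-0.0013,0.01,0,0,0],
    [-0.0008,-0.0013,0.01,0,0,0]
  ]
}}

```text
time_s: 14.45
position: [0.4886, -0.158, 0.2531]
orientation: [[0.528, 0.849, -0.0], [0.849, -0.528, 0.0], [0.0, -0.0, -1.0]]
ft_force: [-1.0, -0.7, 0.5]
opening: 0.425
grip_force: 0.4
```

Call:
{"method": "jog_arm", "body": {
  "increments": [
    [-0.0008,-0.0013,0.01,0,0,0],
    [-0.0008,-0.0013,0.01,0,0,0],
    [-0.0008,-0.0013,0.008,0,0,0],
    [-0.0005,-0.001,0.007,0,0,0],
    [-0.0005,-0.001,0.005,0,0,0],
    [0,0,0,0,0,0],
    [0,0,0,0,0,0],
    [0,0,0,0,0,0]
  ]
}}

```text
time_s: 15.45
position: [0.4866, -0.1579, 0.2413]
orientation: [[0.528, 0.849, 0.0], [0.849, -0.528, 0.0], [0.0, 0.0, -1.0]]
ft_force: [-0.7, -0.5, 0.3]
opening: 0.422
grip_force: 0.0
```

```bash
python3 - <<'E'
from h import *
S=snap('side');b=lid(S,.30);print(b[:2],np.histogram(b[3],bins=np.arange(-.01,.06,.005))[0],manip.read_state()['ft_force'])
E
```

```text
(np.int64(263), np.float64(4.0)) [  1  80 315 118  59  71  19  32  22  31  67  34  20] [-0.10931832 -0.73805746  0.18637011]
```

Call:
{"method": "jog_arm", "body": {
  "increments": [
    [-0.0005,-0.001,0.008,0,0,0],
    [-0.0005,-0.001,0.008,0,0,0],
    [-0.0005,-0.001,0.008,0,0,0],
    [-0.0005,-0.001,0.008,0,0,0],
    [-0.0005,-0.001,0.006,0,0,0],
    [0,0,0.006,0,0,0],
    [0,0,0,0,0,0],
    [0,0,0,0,0,0]
  ]
}}

```text
time_s: 16.5
position: [0.4849, -0.1578, 0.228]
orientation: [[0.528, 0.849, -0.0], [0.849, -0.528, 0.0], [0.0, -0.0, -1.0]]
ft_force: [0.2, -0.0, -0.3]
opening: 0.426
grip_force: 0.0
```

```bash
python3 - <<'E'
from h import *
S=snap('side');b=lid(S,.30);print(b[:2],np.histogram(b[3],bins=np.arange(-.01,.06,.005))[0],manip.read_state()['ft_force'])
g=S['img'].sum(2)
for v in range(176,196,2): print(v,g[v,255:290])
E
```

```text
(np.int64(243), np.float64(1.5)) [  2  95 296 137  52  80  24  17  23  26  72  33  11] [ 0.51369966  0.5153955  -0.0545404 ]
176 [17 17 37 24 21 34 37 18 20 13 24 18 25 11 31 18 15 21 27 25 20 16  4 23
 17 23  6 22 58 84 81 62 59 65 60]
178 [ 21  15  19  17  24  19  29  45  29  13  12  30  24  23  23  17  25  22
  21  33  20  23  22  11  16  24  59 103 139 142 127  77  64  73  45]
180 [ 72  28  18  19  27  24  25  22  19  27  35  16  22  25  23  18  32  31
  18  27  20  21  19  27  41  91 127 140 145 147 114  69  53  70  48]
182 [352 194  37  16  24  15  18  24  27  18  29  17  20  23  20  16  16  18
  19  25  25  15  12  28  85 138 148 147 138 114  61  28  23  25  24]
184 [324 166  28  13  19  22  23  13  17   2  25  10  25  25  18  18  16  14
  20  22  14  13  24  18  66 126 148 140 116  64  18  23  15  29   8]
186 [225  79  15  20  19  15  84 214 288 321 336 238 184 176 153 120 112  94
  52  26  23  24  13  23  13  64  93  75  44  27  28  16  17  25  30]
188 [ 39  20  17  17  11  38 187 357 403 380 283 165 120 122 127 142 154 144
 107  39  24  20  18  28  21  17  34  25  23  38  25  26  18  14  20]
190 [ 31  16  15  17  22 132 290 385 382 277 116  18   3   7  34 114 143 152
 145 100  53  12  22  23  25  32  20  26  28  30  13  30   9  28  80]
192 [ 27  26  23   4  40 196 366 400 391 309 155  20   0   4  45 103 145 149
 155 139  92  35  21  12  22  12  22  29  25  26  20  16  30  74 130]
194 [ 44  16  18  14  26 175 362 408 387 308 154  20   2   6  45 117 149 150
 153 143 100  54  29  32  21  32  89 123 137 132 119 124 136 143 142]
```

Call:
{"method": "jog_arm", "body": {
  "increments": [
    [0,0,0.004,0,0,0],
    [0,0,0.004,0,0,0],
    [0,0,0.004,0,0,0],
    [0,0,0.003,0,0,0],
    [0,0,0,0,0,0],
    [0,0,0,0,0,0],
    [0,0,0,0,0,0],
    [0,0,0,0,0,0]
  ]
}}

```text
time_s: 17.55
position: [0.4849, -0.1578, 0.2236]
orientation: [[0.528, 0.849, 0.0], [0.849, -0.528, 0.0], [0.0, -0.0, -1.0]]
ft_force: [-0.6, -0.7, -0.7]
opening: 0.427
grip_force: 0.0
```

```bash
python3 - <<'E'
from h import *
S=snap('side');b=lid(S,.30);print(b[:2],manip.read_state()['ft_force'])
E
```

```text
(np.int64(264), np.float64(0.5)) [-0.54806794  0.25590412  0.08058174]
```

Call:
{"method": "jog_arm", "body": {
  "increments": [
    [0,0,-0.01,0,0,0],
    [0,0,-0.01,0,0,0],
    [0,0,0,0,0,0],
    [0,0,0,0,0,0],
    [0,0,0,0,0,0],
    [0,0,0,0,0,0],
    [0,0,0,0,0,0],
    [0,0,0,0,0,0]
  ]
}}

```text
time_s: 18.6
position: [0.4849, -0.1578, 0.2295]
orientation: [[0.528, 0.849, -0.0], [0.849, -0.528, 0.0], [0.0, -0.0, -1.0]]
ft_force: [0.2, 0.2, -0.1]
opening: 0.422
grip_force: 0.0
```

Call:
{"method": "jog_arm", "body": {
  "increments": [
    [0,0,0,0,0,0],
    [0,0,0,0,0,0],
    [0,0,0,0,0,0],
    [0,0,0,0,0,0],
    [0,0,0,0,0,0],
    [0,0,0,0,0,0],
    [0,0,0,0,0,0],
    [0,0,0,0,0,0]
  ],
  "gripper": -0.55
}}

```text
time_s: 19.6
position: [0.4849, -0.1578, 0.2296]
orientation: [[0.528, 0.849, 0.0], [0.849, -0.528, 0.0], [0.0, -0.0, -1.0]]
ft_force: [1.0, 0.8, 0.3]
opening: 0.221
grip_force: 0.0
```

```bash
python3 - <<'E'
from h import *
S=snap('side');b=lid(S,.30);print(b[:2]);s=manip.read_state();print(s['ft_force'],s['ft_torque'],s['joints'])
g=S['img'].sum(2)
for v in range(184,196,2): print(v,g[v,257:282])
E
```

```text
(np.int64(283), np.float64(0.5))
[-0.08220877 -0.56790096  1.0613852 ] [-0.02054644 -0.04295574 -0.00581804] [-2.21794137e+01  3.58419293e-01  8.13112319e+01  6.49937723e-03
  9.83257292e+01  9.67928886e+00]
184 [372 243  98  33  12  18  30  48  74  54  54  63  39  23  24  21  33  23
  19  62 131 150 141 104  50]
186 [300 223  98  11   8  44 184 346 361 244 185 189 167 135  86  40  29  22
  18  27  60  71  56  37  27]
188 [ 36  38  14  25  12  44 204 375 382 256 186 184 173 149 120  49  21  34
  18  17  32  24  32  19  31]
190 [ 42  22  21  16  10  47 139 228 183  92  64  68  77 139 138  74  18  20
  23  33  19  27  32  28  23]
192 [  8  12  14  24   7  17  48  82  47   7   0   9  47 139 146  72  38  13
  26  25  35  22  38  28   5]
194 [220 123  41   5  13  32  37  37  28  12  12  14  38 116 134  77  36  29
  24   8  46 103 134 136 132]
```

Call:
{"method": "jog_arm", "body": {
  "increments": [
    [0,0,0,0,0,0],
    [0,0,0,0,0,0],
    [0,0,0,0,0,0],
    [0,0,0,0,0,0],
    [0,0,0,0,0,0],
    [0,0,0,0,0,0],
    [0,0,0,0,0,0],
    [0,0,0,0,0,0]
  ],
  "gripper": -1
}}

```text
time_s: 20.65
position: [0.4833, -0.1568, 0.2292]
orientation: [[0.527, 0.85, -0.005], [0.85, -0.527, 0.002], [-0.0, -0.005, -1.0]]
ft_force: [-9.9, 4.8, 2.0]
opening: 0.151
grip_force: 60.7
```

Call:
{"method": "jog_arm", "body": {
  "increments": [
    [0,-0.003,0,0,0,0],
    [0,-0.0035,0,0,0,0],
    [0,0,0.004,0,0,0],
    [0,0,0.004,0,0,0],
    [0,0,0.003,0,0,0],
    [0,0,0,0,0,0],
    [0,0,0,0,0,0],
    [0,0,0,0,0,0]
  ]
}}

```text
time_s: 21.65
position: [0.4832, -0.1568, 0.2278]
orientation: [[0.528, 0.849, 0.001], [0.849, -0.528, -0.0], [0.0, 0.001, -1.0]]
ft_force: [-6.7, 1.4, 8.5]
opening: 0.153
grip_force: 61.6
```

Call:
{"method": "jog_arm", "body": {
  "increments": [
    [-0.001,-0.0015,0,0,0,0],
    [-0.001,-0.0015,0,0,0,0],
    [0,0,0.0015,0,0,0],
    [0,0,0.0015,0,0,0],
    [0,0,0.001,0,0,0],
    [0,0,0,0,0,0],
    [0,0,0,0,0,0],
    [0,0,0,0,0,0]
  ]
}}

```text
time_s: 22.65
position: [0.4831, -0.1568, 0.2275]
orientation: [[0.527, 0.85, 0.005], [0.85, -0.527, -0.001], [0.002, 0.004, -1.0]]
ft_force: [-2.6, 2.4, 10.8]
opening: 0.151
grip_force: 61.9
```

Call:
{"method": "jog_arm", "body": {
  "increments": [
    [0,0,0.0015,0,0,0],
    [0,0,0.0015,0,0,0],
    [0,0,0.001,0,0,0],
    [0,0,0,0,0,0],
    [0,0,0,0,0,0],
    [0,0,0,0,0,0],
    [0,0,0,0,0,0],
    [0,0,0,0,0,0]
  ]
}}

```text
time_s: 23.65
position: [0.4831, -0.1569, 0.2269]
orientation: [[0.528, 0.85, 0.005], [0.85, -0.528, -0.001], [0.002, 0.005, -1.0]]
ft_force: [-4.4, 2.6, 13.2]
opening: 0.145
grip_force: 62.3
```

```bash
python3 - <<'E'
from h import *
F=[];
for i in range(3):
    eyes.snapshot('side'); s=manip.read_state(); F.append(np.r_[s['ft_force'],s['ft_torque']])
print(np.mean(F,0).round(2),np.std(F,0).round(2),s['position'],s['joints'][5])
E
```

```text
[-4.05  2.53 13.35  0.49  0.49  0.03] [0.62 0.15 0.66 0.03 0.02 0.03] [ 0.48309749 -0.1568471   0.22693418] 9.66611995806453
```

Call:
{"method": "jog_arm", "body": {
  "increments": [
    [0,0,0.001,0,0,0.03],
    [0,0,0.001,0,0,0.035],
    [0,0,0,0,0,0.035],
    [0,0,0,0,0,0.035],
    [0,0,0,0,0,0.035],
    [0,0,0,0,0,0.03],
    [0,0,0,0,0,0],
    [0,0,0,0,0,0]
  ]
}}

```text
time_s: 24.8
position: [0.4818, -0.1559, 0.2264]
orientation: [[0.764, 0.645, 0.001], [0.645, -0.764, 0.001], [0.002, 0.0, -1.0]]
ft_force: [-12.2, 8.9, 16.6]
opening: 0.153
grip_force: 63.0
```

```bash
cat > f.py <<'E'
from h import *
F=[]
for i in range(3):
    eyes.snapshot('side'); s=manip.read_state(); F.append(np.r_[s['ft_force'],s['ft_torque']])
print(np.mean(F,0).round(2),s['position'].round(4),s['orientation'].round(4).tolist(),s['time_s'])
E
python3 f.py
```

```text
[-12.16   7.63  16.74   1.31   1.92   0.04] [ 0.4818 -0.1559  0.2264] [[0.7639, 0.6453, 0.0014], [0.6453, -0.7639, 0.0009], [0.0017, 0.0002, -1.0]] 24.95
```

Call:
{"method": "jog_arm", "body": {
  "increments": [
    [-0.001,-0.0035,-0.001,0,0,0],
    [-0.001,-0.004,-0.001,0,0,0],
    [0,0,0,0,0,0],
    [0,0,0,0,0,0],
    [0,0,0,0,0,0],
    [0,0,0,0,0,0],
    [0,0,0,0,0,0],
    [0,0,0,0,0,0]
  ]
}}

```text
time_s: 25.95
position: [0.4816, -0.1557, 0.227]
orientation: [[0.764, 0.645, 0.006], [0.645, -0.764, -0.002], [0.004, 0.005, -1.0]]
ft_force: [-2.6, 2.0, 12.3]
opening: 0.15
grip_force: 62.3
```

```bash
python3 f.py
```

```text
[-1.40e+00  2.07e+00  1.26e+01  3.20e-01  8.00e-02  1.00e-02] [ 0.4816 -0.1557  0.227 ] [[0.7642, 0.6449, 0.0062], [0.6449, -0.7643, -0.0018], [0.0036, 0.0054, -1.0]] 26.1
```

Call:
{"method": "jog_arm", "body": {
  "increments": [
    [0,0,0.001,0,0,0],
    [0,-0.0008,0.001,0,0,0.035],
    [0,-0.0008,0,0,0,0.035],
    [0,-0.0008,0,0,0,0.035],
    [0,-0.0006,0,0,0,0.025],
    [0,0,0,0,0,0],
    [0,0,0,0,0,0],
    [0,0,0,0,0,0]
  ]
}}

```text
time_s: 27.1
position: [0.4809, -0.1548, 0.2266]
orientation: [[0.879, 0.477, 0.006], [0.477, -0.879, -0.001], [0.004, 0.004, -1.0]]
ft_force: [-3.6, 3.7, 15.2]
opening: 0.148
grip_force: 62.5
```

```bash
python3 f.py
```

```text
[-3.43  2.81 14.36  0.47  0.37 -0.03] [ 0.4809 -0.1548  0.2267] [[0.8791, 0.4765, 0.0059], [0.4765, -0.8791, -0.0015], [0.0045, 0.0041, -1.0]] 27.25
```

Call:
{"method": "jog_arm", "body": {
  "increments": [
    [0,-0.0013,0,0,0,0.035],
    [0,-0.0013,0,0,0,0.035],
    [0,-0.0008,0,0,0,0.035],
    [0,-0.0008,0,0,0,0.035],
    [0,-0.0008,0,0,0,0.035],
    [0,-0.0008,0,0,0,0.035],
    [0,-0.0008,0,0,0,0.025],
    [0,0,0,0,0,0]
  ]
}}

```text
time_s: 28.25
position: [0.4801, -0.1528, 0.2264]
orientation: [[0.992, 0.127, 0.005], [0.127, -0.992, -0.001], [0.005, 0.002, -1.0]]
ft_force: [-2.9, 4.0, 13.7]
opening: 0.146
grip_force: 62.4
```

```bash
python3 f.py
```

```text
[-3.48  3.94 13.58  0.5   0.41  0.03] [ 0.4801 -0.1528  0.2263] [[0.9918, 0.1274, 0.0053], [0.1274, -0.9918, -0.0011], [0.0051, 0.0018, -1.0]] 28.4
```

Call:
{"method": "jog_arm", "body": {
  "increments": [
    [-0.0008,-0.001,0,0,0,0],
    [-0.0008,-0.001,0,0,0,0],
    [0,-0.0005,0,0,0,0.02],
    [0,-0.0005,0,0,0,0.02],
    [0,-0.0005,0,0,0,0.02],
    [0,-0.0005,0,0,0,0.02],
    [0,0,0,0,0,0],
    [0,0,0,0,0,0]
  ]
}}

```text
time_s: 29.4
position: [0.48, -0.152, 0.2264]
orientation: [[1.0, 0.002, 0.007], [0.002, -1.0, -0.002], [0.007, 0.002, -1.0]]
ft_force: [-1.6, 1.4, 13.4]
opening: 0.146
grip_force: 62.2
```

```bash
python3 f.py
```

```text
[-0.84  1.61 11.99  0.14 -0.03  0.05] [ 0.48   -0.1521  0.2264] [[1.0, 0.0019, 0.0066], [0.0019, -1.0, -0.002], [0.0066, 0.002, -1.0]] 29.55
```

Call:
{"method": "jog_arm", "body": {
  "increments": [
    [0,-0.0004,0,0,0,0.015],
    [0,-0.0004,0,0,0,0.015],
    [0,-0.0004,0,0,0,0.015],
    [0,-0.0004,0,0,0,0.015],
    [0,-0.0004,0,0,0,0.015],
    [0,0,0,0,0,0],
    [0,0,0,0,0,0],
    [0,0,0,0,0,0]
  ]
}}

```text
time_s: 30.55
position: [0.48, -0.1514, 0.2264]
orientation: [[0.993, -0.115, 0.007], [-0.115, -0.993, -0.002], [0.007, 0.001, -1.0]]
ft_force: [-1.3, 1.9, 12.5]
opening: 0.145
grip_force: 62.3
```

```bash
python3 f.py
```

```text
[-0.82  2.06 12.64  0.21  0.02  0.1 ] [ 0.48   -0.1514  0.2264] [[0.9933, -0.1154, 0.0065], [-0.1154, -0.9933, -0.0018], [0.0067, 0.001, -1.0]] 30.7
```

Call:
{"method": "jog_arm", "body": {
  "increments": [
    [0,-0.0004,0,0,0,0.015],
    [0,-0.0004,0,0,0,0.015],
    [0,-0.0004,0,0,0,0.015],
    [0,-0.0004,0,0,0,0.015],
    [0,0,0,0,0,0],
    [0,0,0,0,0,0],
    [0,0,0,0,0,0],
    [0,0,0,0,0,0]
  ]
}}

```text
time_s: 31.7
position: [0.48, -0.1508, 0.2264]
orientation: [[0.978, -0.209, 0.007], [-0.209, -0.978, -0.002], [0.007, 0.0, -1.0]]
ft_force: [-0.1, 2.7, 11.5]
opening: 0.15
grip_force: 62.3
```

```bash
python3 f.py
```

```text
[-0.75  2.84 12.48  0.29  0.   -0.1 ] [ 0.4801 -0.1508  0.2264] [[0.978, -0.2086, 0.0066], [-0.2086, -0.978, -0.0016], [0.0068, 0.0002, -1.0]] 31.85
```

Torque dropped and changed sign, which is the first click. I'll turn about 5° more to bring the spindle back against its stop, well short of a second click.

Call:
{"method": "jog_arm", "body": {
  "increments": [
    [0,-0.0003,0,0,0,0.012],
    [0,-0.0003,0,0,0,0.012],
    [0,-0.0003,0,0,0,0.012],
    [0,-0.0003,0,0,0,0.012],
    [0,-0.0003,0,0,0,0.012],
    [0,0,0,0,0,0],
    [0,0,0,0,0,0],
    [0,0,0,0,0,0]
  ]
}}

```text
time_s: 32.85
position: [0.4802, -0.1503, 0.2264]
orientation: [[0.954, -0.299, 0.007], [-0.299, -0.954, -0.002], [0.007, -0.0, -1.0]]
ft_force: [0.4, 2.4, 11.5]
opening: 0.148
grip_force: 62.3
```

```bash
python3 f.py; python3 - <<'E'
from h import *
S=eyes.snapshot('side');print(lid(S,.30)[:2])
E
```

```text
[-0.58  2.41 12.51  0.31  0.05  0.04] [ 0.4801 -0.1503  0.2264] [[0.9541, -0.2994, 0.0065], [-0.2994, -0.9541, -0.0015], [0.0067, -0.0005, -1.0]] 33.0
(np.int64(242), np.float64(0.0))
```

Call:
{"method": "jog_arm", "body": {
  "increments": [
    [0,-0.001,-0.0015,0,0,0],
    [0,0,-0.002,0,0,0],
    [0,0,-0.0015,0,0,0],
    [0,0,-0.001,0,0,0],
    [0,0,0,0,0,0],
    [0,0,0,0,0,0],
    [0,0,0,0,0,0],
    [0,0,0,0,0,0]
  ]
}}

```text
time_s: 34.05
position: [0.48, -0.1502, 0.2266]
orientation: [[0.954, -0.3, 0.005], [-0.3, -0.954, -0.001], [0.005, -0.0, -1.0]]
ft_force: [2.2, 0.6, 7.1]
opening: 0.146
grip_force: 61.5
```

```bash
python3 f.py
```

```text
[ 2.66  1.36  5.46 -0.08 -0.48  0.06] [ 0.48   -0.1502  0.2266] [[0.954, -0.2997, 0.0047], [-0.2997, -0.954, -0.0014], [0.0049, -0.0001, -1.0]] 34.2
```

Call:
{"method": "jog_arm", "body": {
  "increments": [
    [0,0,-0.002,0,0,0],
    [0,0,-0.002,0,0,0],
    [0,0,0,0,0,0],
    [0,0,0,0,0,0],
    [0,0,0,0,0,0],
    [0,0,0,0,0,0],
    [0,0,0,0,0,0],
    [0,0,0,0,0,0]
  ]
}}

```text
time_s: 35.2
position: [0.4799, -0.1502, 0.2267]
orientation: [[0.954, -0.3, 0.003], [-0.3, -0.954, -0.001], [0.004, -0.0, -1.0]]
ft_force: [6.2, -0.1, 2.6]
opening: 0.151
grip_force: 60.9
```

Call:
{"method": "jog_arm", "body": {
  "increments": [
    [0,0,0,0,0,0],
    [0,0,0,0,0,0],
    [0,0,0,0,0,0],
    [0,0,0,0,0,0],
    [0,0,-0.01,0,0,0],
    [0,0,-0.03,0,0,0],
    [0,0,-0.08,0,0,0],
    [0,0,-0.1,0,0,0]
  ],
  "gripper": 0
}}

```text
time_s: 36.2
position: [0.4786, -0.1499, 0.2933]
orientation: [[0.954, -0.3, -0.0], [-0.3, -0.954, 0.0], [-0.0, -0.0, -1.0]]
ft_force: [0.3, -0.9, -0.3]
opening: 0.502
grip_force: 0.0
```

Call:
{"method": "jog_arm", "body": {
  "increments": [
    [0,0,-0.1,0,0,0],
    [0.1,0,-0.1,0,0,0],
    [0.15,0,0,0,0,0],
    [0.15,0,0,0,0,0],
    [0.1,0,0,0,0,0],
    [0,0,0,0,0,0],
    [0,0,0,0,0,0],
    [0,0,0,0,0,0]
  ]
}}

```text
time_s: 37.2
position: [0.6211, -0.1947, 0.354]
orientation: [[0.954, -0.3, 0.002], [-0.3, -0.954, -0.001], [0.002, 0.0, -1.0]]
ft_force: [0.3, -0.7, 0.1]
opening: 0.504
grip_force: 0.0
```

```bash
python3 - <<'E'
from h import *
S=snap('side');T=snap('top');b=lid(S,.30);C=b[5];print(b[:2])
for q in (S,T):
    b=lid(q,.30);C=b[5];k=(b[3]>.038)&(b[3]<.052)&(C.max(1)<60);X=b[4][k]
    if k.sum()>5: w,V=np.linalg.eigh(np.cov(X[:,:2].T));print(k.sum(),X.mean(0),np.degrees(np.arctan2(V[1,1],V[0,1])))
a=cv2.resize(T['img'][185:260,250:370],(400,300),interpolation=2);c=cv2.resize(S['img'][160:250,220:320],(400,300),interpolation=2)
cv2.imwrite('pics/c6.png',cv2.convertScaleAbs(np.hstack([a,c])[:,:,::-1],alpha=2,beta=10))
E
```

```text
(np.int64(262), np.float64(0.0))
90 [ 0.48382022 -0.15545084  0.26387243] 167.3470002625742Traceback (most recent call last):
  File "<stdin>", line 4, in <module>
IndexError: tuple index out of range
```

```bash
python3 - <<'E'
from h import *
S=np.load('side.npz')
c=cv2.resize(S['img'][160:250,225:315],(600,600),interpolation=2)
cv2.imwrite('pics/c6.png',cv2.convertScaleAbs(c[:,:,::-1],alpha=2,beta=10))
E
```

```text
(no output)
```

View pics/c6.png

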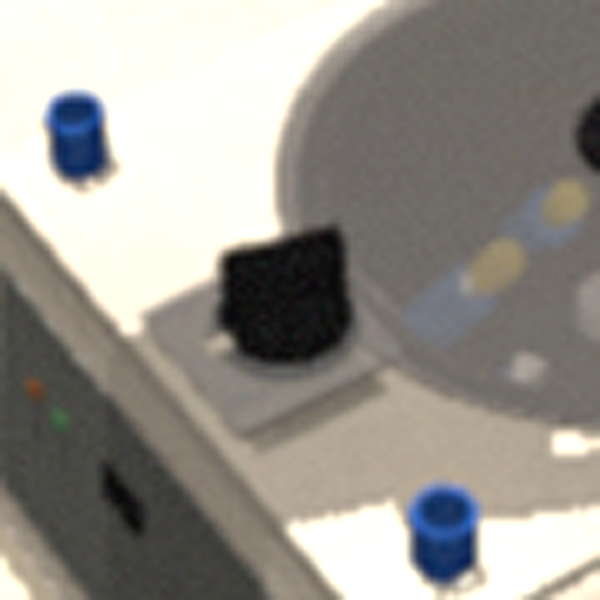

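The lid is down, the shields at (77,135) and (443,530) stand, and the pointer at (218,342) faces the front. A quick check of the pointer angle before handing in.

```bash
python3 - <<'E'
from h import *
S=np.load('side.npz');R,_=cv2.Rodrigues(S['rvec']);o=-R.T@np.ravel(S['tvec'])
def pl(u,v,z):
    d=R.T@(np.linalg.inv(S['mtx'])@[u,v,1]);return o+d*(z-o[2])/d[2]
for z in(.226,.232):
    p=pl(225+218/6.667-.4,160+342/6.667-.4,z)
    for c in((.4855,-.1535),(.4838,-.1545)):
        d=p[:2]-c;print(z,p.round(4),np.hypot(*d).round(4),np.degrees(np.arctan2(-d[1],-d[0])).round(1))
E
```

```text
0.226 [ 0.4568 -0.1491  0.226 ] 0.029 -8.7
0.226 [ 0.4568 -0.1491  0.226 ] 0.0275 -11.3
0.232 [ 0.4541 -0.154   0.232 ] 0.0314 0.8
0.232 [ 0.4541 -0.154   0.232 ] 0.0297 -1.0
```

```bash
python3 -c "
from station import manip
print(manip.hand_in())"
```

```text
the job is handed in; nothing more can be done
None
```

I handed the job in with the lid shut and latched, the knob turned home to one click and the gripper clear. Force and torque readings and a final side-camera image support this, and both shields were standing in that image; the hand-in itself returned no verdict.

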